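# Load the check weight on the gauge's bent arm

## Task

Zero the force gauge by pressing its button fully down while its arm is still empty. Then thread the tall, narrow drilled brass check weight onto the free end of the bent load arm, slide it round the bend without forcing it until it sits right up against the stop collar, and let go so that it hangs there. Leave everything else on the bench where it is.

Things in the scene. Friction and masses are not known exactly. Their poses are not given: they have to be found in the camera images.
- gauge: Bench force gauge, fixed. Origin on the bench under the column that carries the arm; axes level, z up. White housing 130 (x) by 170 (y) by 60 mm high, from y = -150 to +20 mm; on it at the origin a grey column 50 (x) by 40 mm (y), its top 160 mm above the bench. The load arm is a level steel rod, 12 mm thick, axis 150 mm up, starting at the column's +y face. Over 40 N between weight and gauge overloads it.
- bend_start (a point): Rod's axis where the bend begins, coming from the column: the rod runs straight along gauge +y (x = 0) from the column to here, gauge (0, 100, 150) mm. Here it begins a level arc of 70 deg towards gauge -x, axis radius 60 mm, centred at gauge (-60, 100) mm.
- bend_end (a point): Rod's axis where the bend ends, gauge (-39.5, 156.4, 150) mm. From here the free leg runs straight for 70 mm along gauge direction (-0.940, 0.342, 0).
- rod_tip (a point): Free end of the load arm, on the rod's axis, gauge (-105.3, 180.3, 150) mm; the round end stands 6 mm farther out.
- rod_mid (a point): Point on the rod's axis half-way along the straight free leg, 35 mm from rod_tip.
- rod_home (a point): Point on the rod's axis, gauge (0, 65, 150) mm, where the bore's middle belongs when the weight touches the stop collar (released, it hangs up to 2 mm lower). The collar is a dark ring fixed on the rod, 25 mm diameter, from gauge y = 45 to 53 mm.
- zero (a joint): Travel of the zero button, m: 0 up, 0.006 fully pressed; springs back; about 5 N to press fully.
- zero_top (a point): Centre of the top of the grey zero button (28 mm diameter, pressed downwards) on the gauge's housing, away from the arm.
- weight_center (a point): Centre of the check weight: brass block standing on the bench, 24 mm (its x) by 30 mm (its y) by 46 mm high (z), about 0.23 kg. One round bore, 16 mm diameter, runs level right through it along x, its axis 9 mm above this centre (32 mm above the underside). Grip it across its 30 mm y faces. Hung on the rod it hangs upright, bore above its centre of mass.
- weight_bore (a point): Middle of the weight's bore, 9 mm above weight_center; axes as the weight's, bore along x.
- weight: The same check weight; origin at the centre of its underside.
- squat: A different brass weight, to be left alone: squat block 42 by 42 by 30 mm high with a vertical bore. Origin at the centre of its underside.
- reagent: Amber reagent bottle, 60 mm diameter, 130 mm high, to be left alone. Origin under its centre.
- beaker: Glass beaker, 64 mm diameter, 80 mm high, to be left alone. Origin under its centre.
- dish: White weighing dish, 100 mm diameter, 14 mm high, to be left alone. Origin under its centre.
- jar: White jar with black cap, 56 mm diameter, 60 mm high, to be left alone. Origin under its centre.
- vial: Small amber vial, 28 mm diameter, 50 mm high, to be left alone. Origin under its centre.
- spatula: White plastic spoon-spatula 160 mm long lying on the bench, to be left alone.
Mind the look-alikes: they are no part of the job. What is shaped like the weight but pink or red is not meant.

How it is judged:
On the way, in this order (a step that is already met when the one before it is completed fails the run):
1. the zero button is pressed fully down while the arm is empty (value of joint zero above 0.0045 m and distance between weight_bore and rod_mid above 0.06 m), for 0.05 s.
2. the weight is threaded on the free leg of the arm (distance between weight_bore and rod_mid below 0.015 m), for 0.05 s.
At the end, for the whole second after the job is handed in: The check weight hangs on the arm beyond the bend, within about 4.5 mm of touching the stop collar, bore along the arm (0.2 rad), upright (0.25 rad), at rest; the button is up again (x of weight_bore in the frame of gauge between -0.005 and 0.005 m and y of weight_bore in the frame of gauge between 0.06 and 0.0695 m and z of weight_bore in the frame of gauge between 0.143 and 0.155 m and angle between the x axis of weight and the y axis of gauge, either way round below 0.2 rad and angle between weight's own z axis and vertical below 0.25 rad and linear speed of weight below 0.02 m/s and value of joint zero below 0.002 m).
It fails at once if the weight pushes or pulls on the gauge with more than 40 N (contact force between weight and gauge above 40 N).
It fails at once if one of the other things on the bench is displaced by more than 30 mm (distance of any of squat, reagent, beaker, dish, jar, vial, spatula from where it was at the start of the episode above 0.03 m).
It also fails if it takes over 67 s, if anything falls off the work surface, if the arm or the gripper's body presses on something with over 40 N, if the wrist force passes 120 N, or if a joint passes its speed limit or range.

## Robot

A 6-joint arm with a two-finger parallel gripper is mounted at the origin on the work surface. World frame = base frame: x ahead of the robot, y to its left, z up, the work surface at z = 0. Lengths are in m, angles in rad, forces in N, time in s.
With the tool pointing down it reaches from about 0.35 to 0.85 m from the base axis. Payload 8.1 kg.
Tool frame: the origin (TCP) lies at the very end of the fingers, on their centre line; the grasp point (between the pads) lies 19 mm behind it; z points along the fingers, y is the direction in which the jaws open and shut (so a half turn about z gives the same grasp; the last joint's range is limited). The gripper opens to 93 mm and grips with 3 to 60 N. Pads are 15 mm wide; open, the fingers measure 128 mm over their backs; the gripper's body (75 mm by 188 mm) begins 65 mm behind the grasp point.
Start: joints at [-1.21, 0.13, 1.488, -0, 1.523, -0.085], TCP at [0.259, -0.541, 0.194] pointing down, gripper open.
Joint ranges: [-2.96, 2.96], [-0.89, 2.26], [0.02, 2.5], [-1.34, 4.48], [0, 2.73], [-2.66, 2.66]. Speed limits (rad/s): [2.39, 2.39, 2.79, 3.14, 3.14, 3.14].

## Interface

Orientations are given as a rotation vector (axis times angle).
In Python, from plant import robot gives the robot as it stands.
- The arm moves only by the shell command python3 -m inch 'ROWS' [FORCE]. ROWS is JSON, a list that holds one entry, the list of rows, each a list of 7 numbers: the shift along the tool's x, y, z in cm, then the turn, a rotation vector about the tool's x, y, z in degrees, then the gripper command: -1 is fully open, 1 is shut, values between are in proportion. A call has 1 to 5 rows; each row shifts and turns the commanded pose from where the row before left it, along the tool's axes as they then stand; what a row does not reach is not made up. A row lasts 1/10 s, in which the tool goes at most 50 mm and 8.59 degrees, less where a joint would pass 70% of its speed; a pose out of reach is approached as far as the arm can. A call with a gripper value outside its range is refused whole. The fingers move at their own pace and stop on an object; FORCE is the grip in N (left out, the last holds). Time passes only in rows, so rows that do not move let the fingers close. It gives the time, the measured TCP pose, the force and the opening at its end, in the units of the state.
- robot.read_state(): the state, without advancing time (a new reading comes with each control period).
- robot.read_camera(name): name is "side" or "top"; returns a dict with "image" (384x512x3 uint8, blue, green, red), "K" (3x3 intrinsics, pixels), "R" (3x3) and "t" (3): a world point X has camera coordinates R X + t. Camera axes: x right, y down, z forward; pixel columns grow to the right and rows downward; lengths in m; the calibration is good to about 2 mm. A picture is of the moment at which its call begins. There is no depth.
- robot.close_job(): hands the job in, once; it reports no verdict.
The state is a dict: "t": time; "q": joint angles; "dq": joint speeds; "joint_torque": joint torques, N m; "tool_pos": TCP position; "orientation": TCP orientation; "force": force on the tool from outside, world axes, zero at the start; "wrist_torque": the same for the moment, N m; "opening": finger opening in m.
Only numpy, scipy, OpenCV 4.12 (cv2) and the standard library are available. Lean on these libraries where they do the work, as an engineer would, in place of code of your own. Each camera call takes 0.05 s, during which the arm holds its last target. There are 200 camera calls.

## Working session

There is one attempt and no reset: what is moved stays moved. The work goes in short steps, Python scripts to look and compute and a shell command to move; the robot and the scene stay as the last step left them, time stands still between calls to the robot, and variables do not carry over. Pictures are saved under pics/ and viewed, about 8 in all and at most 12, crops included, and the job is handed in when it is done.

```bash
ls; mkdir -p pics
python3 - <<'E'
from plant import robot
import cv2,numpy as np
s=robot.read_state();print(s)
for n in("side","top"):
    c=robot.read_camera(n);cv2.imwrite(f"pics/{n}0.png",c["image"]);print(n,c["K"],c["R"],c["t"])
E
```

```text
pics
{'t': 0.0, 'q': array([-1.21039383e+00,  1.31132703e-01,  1.48925142e+00,  2.27185301e-05,
        1.52299599e+00, -8.54295709e-02]), 'dq': array([ 7.71572449e-04,  8.42381189e-04,  1.03976374e-03, -7.67484611e-05,
        6.78388200e-04,  1.59265177e-03]), 'joint_torque': array([-1.12162284e-03, -5.59844005e+01, -4.91759562e+01,  7.67585356e-02,
        3.52681708e-02, -9.48330421e-05]), 'tool_pos': array([ 0.25852609, -0.54078398,  0.19331978]), 'orientation': array([-3.06213057e+00, -6.94132015e-01,  3.49306938e-04]), 'force': array([-0.21676961,  0.51917071,  0.22812615]), 'wrist_torque': array([0.01309499, 0.04331576, 0.00605389]), 'opening': 0.09304391506911949}
side [[440.61567028   0.         257.01004725]
 [  0.         440.61567028 179.85388863]
 [  0.           0.           1.        ]] [[-0.9712042  -0.23802308  0.01036395]
 [-0.14191663  0.54302478 -0.82763746]
 [ 0.19136893 -0.80527579 -0.56116738]] [0.55701296 0.15029432 1.47828575]
top [[408.87467694   0.         249.252423  ]
 [  0.         408.87467694 189.72249815]
 [  0.           0.           1.        ]] [[ 0.02756901 -0.99927245 -0.0263537 ]
 [-0.99758471 -0.02582186 -0.0644824 ]
 [ 0.06375498  0.02806776 -0.9975708 ]] [0.05727041 0.57927738 1.3266623 ]
```

View pics/side0.png

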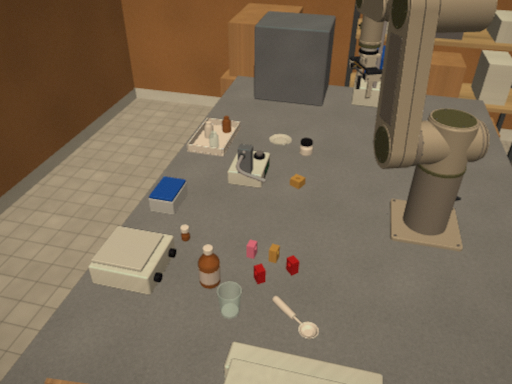

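View pics/top0.png

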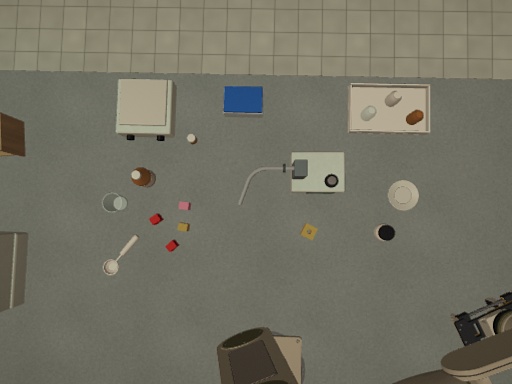

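```bash
cat > h.py <<'E'
import cv2,numpy as np
from plant import robot
def ray(c,u,v):
    d=c["R"].T@np.linalg.solve(c["K"],[u,v,1.]); return -c["R"].T@c["t"],d
def onz(c,u,v,z):
    o,d=ray(c,u,v); return o+d*(z-o[2])/d[2]
def proj(c,X):
    p=c["K"]@(c["R"]@np.asarray(X,float)+c["t"]); return p[:2]/p[2]
def crop(c,u0,v0,u1,v1,k,f):
    cv2.imwrite(f,cv2.resize(c["image"][v0:v1,u0:u1],None,fx=k,fy=k,interpolation=cv2.INTER_CUBIC))
E
python3 - <<'E'
from h import *
t=robot.read_camera("top");s=robot.read_camera("side")
a=cv2.resize(t["image"][140:260,170:350],None,fx=4,fy=4,interpolation=cv2.INTER_CUBIC)
cv2.imwrite("pics/topc.png",a)
a=cv2.resize(s["image"][130:270,220:320],None,fx=4,fy=4,interpolation=cv2.INTER_CUBIC)
cv2.imwrite("pics/sidec.png",a)
for n,c,zs in(("top",t,.046),("side",s,.023)):
    hsv=cv2.cvtColor(c["image"],cv2.COLOR_BGR2HSV)
    m=cv2.inRange(hsv,(14,120,60),(28,255,255))
    k,l,st,ce=cv2.connectedComponentsWithStats(m)
    for i in range(1,k):
        if st[i,4]>15:
            cn=cv2.findContours((l==i).astype(np.uint8),0,2)[0][0]
            print(n,st[i],ce[i],onz(c,*ce[i],zs),cv2.minAreaRect(cn))
    # white housing
    if n=="top":
        m=cv2.inRange(hsv,(0,0,170),(179,60,255))
        k,l,st,ce=cv2.connectedComponentsWithStats(m)
        i=l[185,310];cn=cv2.findContours((l==i).astype(np.uint8),0,2)[0][0]
        r=cv2.minAreaRect(cn);print(r,[onz(c,*p,.06) for p in cv2.boxPoints(r)])
E
```

```text
top [406 110  15  15  70] [413.9        117.25714286] [ 0.82405681 -0.45333372  0.046     ] ((413.7691650390625, 117.65385437011719), (10.816654205322266, 15.531606674194336), 56.3099365234375)
top [  0 113  25  43 839] [ 11.50417163 135.38617402] [0.73545759 0.86304315 0.046     ] ((12.0, 134.0), (42.0, 24.0), 90.0)
top [140 170  11  16  65] [144.72307692 176.24615385] [0.61098826 0.41356098 0.046     ] ((145.0, 177.5), (15.0, 10.0), 90.0)
top [178 223  11   8  79] [183.10126582 226.62025316] [0.45123321 0.28185185 0.046     ] ((183.0, 226.5), (7.0, 10.0), 90.0)
top [300 223  17  17 157] [308.36942675 231.02547771] [ 0.44857956 -0.12048894  0.046     ] ((308.5, 231.00001525878906), (13.416407585144043, 12.074766159057617), 26.56505012512207)
top [501 297  11   7  20] [504.95 300.2 ] [ 0.25110189 -0.73561047  0.046     ] ((505.3000183105469, 300.6000061035156), (10.435516357421875, 4.743416786193848), 18.434946060180664)
((317.5, 171.5), (37.0, 51.0), 90.0) [array([ 0.69629995, -0.06206271,  0.06      ]), array([ 0.70011406, -0.22441878,  0.06      ]), array([ 0.58176719, -0.22594281
[... 915 characters left out ...]
486  88  26  49 478] [501.65899582 112.88702929] [-0.42330727 -0.95507064  0.023     ] ((504.8426208496094, 112.06886291503906), (39.16572570800781, 30.576749801635742), 66.37062072753906)
side [290 174  15  15 166] [297.04216867 180.84337349] [ 0.44863076 -0.11766337  0.023     ] ((297.10003662109375, 180.80001831054688), (14.310833930969238, 12.969194412231445), 26.56505012512207)
side [269 244  11  19 166] [273.60240964 252.81927711] [0.45347449 0.28110428 0.023     ] ((273.5049743652344, 252.9505157470703), (9.751364707946777, 18.109676361083984), 5.710593223571777)
side [ 45 378  37   6 117] [ 58.47863248 381.58974359] [0.83170577 0.8013099  0.023     ] ((63.0, 380.5), (36.0, 5.0), 0.0)
```

View pics/topc.png

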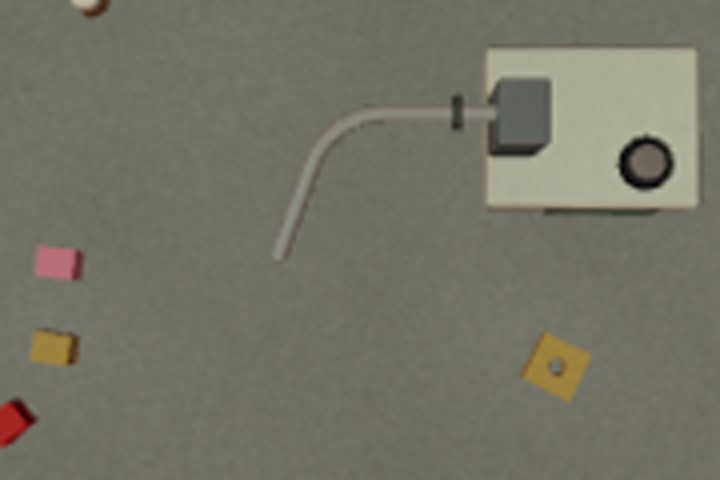

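View pics/sidec.png

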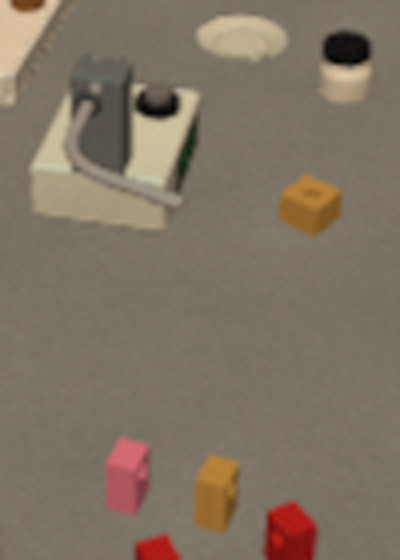

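Run:
```python
from h import *
from scipy.spatial.transform import Rotation as Ro
print(Ro.from_rotvec(robot.read_state()["orientation"]).as_matrix().round(3))
T=[robot.read_camera("top") for _ in range(6)];c=T[0]
S=[robot.read_camera("side") for _ in range(6)]
g=np.mean([x["image"].astype(float) for x in T],0).sum(2)/3
gs=np.mean([x["image"].astype(float) for x in S],0).sum(2)/3
cv2.imwrite("pics/tm.png",np.mean([x["image"].astype(float) for x in T],0));cv2.imwrite("pics/sm.png",np.mean([x["image"].astype(float) for x in S],0))
def line(c,g,p0,p1,n,h=7):
    p0,p1=np.array(p0,float),np.array(p1,float);d=(p1-p0)/np.linalg.norm(p1-p0);nn=np.array([-d[1],d[0]])
    o=np.arange(-h,h+.01,.25);P=[]
    for s in np.linspace(0,1,n):
        q=p0+s*(p1-p0);xy=(q+o[:,None]*nn).astype(np.float32)
        v=cv2.remap(g.astype(np.float32),xy[:,0:1],xy[:,1:2],cv2.INTER_LINEAR)[:,0]
        w=np.abs(v-np.median(np.r_[v[:10],v[-10:]]));w=np.where(w>.3*w.max(),w,0);w[np.abs(o)>4]=0
        P.append(q+nn*(w@o)/w.sum())
    P=np.array(P);W=np.array([onz(c,*p,.15)[:2] for p in P])
    m=W.mean(0);u=np.linalg.svd(W-m)[2][0];r=(W-m)@np.array([-u[1],u[0]])
    return m,u,r.std()*1000,P
def gauge(A,B):
    (m1,u1,r1,_),(m2,u2,r2,_)=A,B
    if u1[1]<0:u1=-u1
    if u2[0]>0:u2=-u2
    k=np.linalg.solve(np.c_[u1,-u2],m2-m1);X=m1+k[0]*u1
    a=np.arctan2(u1[1],u1[0])-np.pi/2; a2=np.arctan2(.342,-.940);b=np.arctan2(u2[1],u2[0])-a2
    print("X",X,"yaw1",np.degrees(a),"yaw2",np.degrees(b),"rms",r1,r2)
    for y in(a,b,(a+b)/2):
        R=np.array([[np.cos(y),-np.sin(y)],[np.sin(y),np.cos(y)]]);print("orig",X-R@[0,.142],"tip",X+R@[-.1053,.0383])
gauge(line(c,g,(279,168.4),(264,168.4),25),line(c,g,(248,181),(241,201.5),25))
# side
cs=S[0];print("side")
gauge(line(cs,gs,(242,156),(240,160),4),line(cs,gs,(244,171.5),(262,179.5),15,5))
# button: dark ring
i=T[0]["image"];hs=cv2.cvtColor(i,cv2.COLOR_BGR2GRAY)
m=np.zeros_like(hs);m[170:192,320:344]=(hs[170:192,320:344]<70);ys,xs=np.nonzero(m)
print("ring",xs.mean(),ys.mean(),np.ptp(xs)+1,np.ptp(ys)+1,onz(c,xs.mean(),ys.mean(),.06))
print(np.round(g[174:188,322:342:1]).astype(int))
# column top (dark grey) & weight top
m=np.zeros_like(hs);m[155:182,290:312]=hs[155:182,290:312]<130;cn=cv2.findContours(m,0,2)[0]
for k in cn: print("col",cv2.boundingRect(k))
b=cv2.resize(cv2.imread("pics/tm.png")[215:238,170:197],None,fx=8,fy=8,interpolation=cv2.INTER_CUBIC)
hsv=cv2.cvtColor(b,cv2.COLOR_BGR2HSV);m0=cv2.inRange(hsv,(12,90,0),(30,255,255))
v=hsv[...,2];print("V hist",np.histogram(v[m0>0],12))
m=((m0>0)&(v>np.percentile(v[m0>0],90)*.8)).astype(np.uint8)
k=max(cv2.findContours(m,0,2)[0],key=cv2.contourArea);r=cv2.minAreaRect(k)
pb=(cv2.boxPoints(r)+.5)/8-.5+[170,215];W=np.array([onz(c,*p,.046)[:2] for p in pb]);print(r,W,W.mean(0),[np.degrees(np.arctan2(*(W[i]-W[i-1])[::-1])) for i in(1,2)],[np.linalg.norm(W[i]-W[i-1]) for i in (1,2)])
```

```text
[[ 0.902  0.431 -0.   ]
 [ 0.431 -0.902  0.001]
 [ 0.    -0.001 -1.   ]]
X [0.63387428 0.0618265 ] yaw1 2.0330354459547233 yaw2 1.1122836812853483 rms 0.3411788457427377 0.40043810921051043
orig [ 0.63891183 -0.08008412] tip [0.52728184 0.0963668 ]
orig [ 0.63663075 -0.08014674] tip [0.52785065 0.09807522]
orig [ 0.63777142 -0.08012001] tip [0.52756281 0.09722215]
side
X [0.63754009 0.04904076] yaw1 -0.08031231276782877 yaw2 -3.903624334002378 rms 1.5384799725442584 3.0837110024622407
orig [ 0.63734105 -0.0929591 ] tip [0.53229388 0.08748833]
orig [ 0.62787296 -0.09262979] tip [0.53509179 0.09442056]
orig [ 0.63260426 -0.09287343] tip [0.53363501 0.09097778]
ring 330.55263157894734 180.75 13 13 [ 0.61022897 -0.18621028  0.06      ]
[[165 165 165 166 168 161 114  90  84  50  77  96 117 155 171 167 166 166
  166 165]
 [164 164 165 168 163 112  40  13  13  13  11  16  40  88 140 171 167 166
  166 166]
 [165 166 168 160  92  44  15  28  61  83  85  61  29  23  75 138 169 166
  166 166]
 [165 168 162 111  23  19  46  87  96  98  97  94  84  44  21 104 173 167
  166 167]
 [166 169 159  41 
[... 940 characters left out ...]
    1958]), array([ 72.        ,  79.58333333,  87.16666667,  94.75      ,
       102.33333333, 109.91666667, 117.5       , 125.08333333,
       132.66666667, 140.25      , 147.83333333, 155.41666667,
       163.        ]))
((99.07691192626953, 97.11538696289062), (75.89694213867188, 64.12997436523438), 11.309932708740234) [[0.44074517 0.30280286]
 [0.46612085 0.29869572]
 [0.46098861 0.26834615]
 [0.43564143 0.27248417]] [0.45087402 0.28558222] [np.float64(-9.19378584887152), np.float64(-99.59816826997422)] [np.float64(0.025705905549218824), np.float64(0.030780448438544904)][ WARN:0@7.476] global loadsave.cpp:1063 imwrite_ Unsupported depth image for selected encoder is fallbacked to CV_8U.
```

```bash
python3 -m inch '[[[4.7,-1.69,0,0,0,0,1],[4.7,-1.69,0,0,0,0,1],[4.7,-1.69,0,0,0,0,1],[4.7,-1.69,0,0,0,0,1],[4.7,-1.69,0,0,0,0,1]]]' 20
python3 -m inch '[[[4.7,-1.69,0,0,0,0,1],[4.7,-1.69,0,0,0,0,1],[4.7,-1.69,0,0,0,0,1],[4.7,-1.69,0,0,0,0,1],[4.7,-1.69,0,0,0,0,1]]]'
python3 -m inch '[[[0,0,0,0,0,-8.25,1],[0,0,0,0,0,-8.25,1],[0,0,0,0,0,-8.25,1],[0,0,0,0,0,-8.25,1]]]'
python3 -m inch '[[[0,0,0,0,0,-8.25,1],[0,0,0,0,0,-8.25,1],[0,0,0,0,0,-8.25,1],[0,0,0,0,0,-8.25,1],[0,0,0,0,0,0,1]]]'
python3 - <<'E'
from h import *
from scipy.spatial.transform import Rotation as Ro
s=robot.read_state();R=Ro.from_rotvec(s["orientation"]).as_matrix();print(R.round(3),s["tool_pos"])
print("to button, cm in tool",100*R.T@(np.array([.610,-.186,.09])-s["tool_pos"]))
cs=robot.read_camera("side")
for nm,p in dict(A=(0,.06),B=(0,.1),C=(-.0395,.1564),T=(-.1053,.1803),bt=(-.032,-.105)).items():
    y=np.radians(1.5);w=[.6378+np.cos(y)*p[0]-np.sin(y)*p[1],-.0801+np.sin(y)*p[0]+np.cos(y)*p[1],.15 if nm!="bt" else .075]
    print(nm,np.round(w,4),proj(cs,w).round(1))
E
```

```text
t: 1.3
tool_pos: [0.4354, -0.3623, 0.1946]
orientation: [3.064, 0.694, 0.001]
force: [-0.5, -1.0, -1.0]
opening: 0.0578
t: 1.8
tool_pos: [0.6112, -0.1845, 0.1945]
orientation: [3.064, 0.694, 0.0]
force: [0.3, 0.3, -0.4]
opening: 0.0175
t: 2.2
tool_pos: [0.6101, -0.1859, 0.1942]
orientation: [-2.735, -1.545, 0.0]
force: [0.5, -0.8, 0.4]
opening: 0.0005
t: 2.7
tool_pos: [0.6099, -0.1862, 0.1943]
orientation: [-2.189, -2.254, 0.0]
force: [-0.2, 0.0, -0.2]
opening: 0.0005
[[-0.029  1.    -0.   ]
 [ 1.     0.029  0.   ]
 [ 0.    -0.    -1.   ]] [ 0.60991138 -0.18619272  0.19427022]
to button, cm in tool [1.83273117e-02 1.03382551e-02 1.04270226e+01]
A [ 0.6362 -0.0201  0.15  ] [241.3 158.3]
B [0.6352 0.0199 0.15  ] [238.5 164.2]
C [0.5942 0.0752 0.15  ] [245.9 174.6]
T [0.5278 0.0974 0.15  ] [264.1 181.1]
bt [ 0.6086 -0.1859  0.075 ] [259.9 154.2]
```

```bash
python3 -m inch '[[[0,0,4,0,0,0,1],[0,0,4,0,0,0,1],[0,0,2,0,0,0,1],[0,0,0,0,0,0,1]]]'
python3 -m inch '[[[0,0,0.5,0,0,0,1],[0,0,0.5,0,0,0,1],[0,0,0,0,0,0,1]]]'
python3 -m inch '[[[0,0,0.3,0,0,0,1],[0,0,0,0,0,0,1]]]'
python3 -m inch '[[[0,0,0.3,0,0,0,1],[0,0,0,0,0,0,1]]]'
```

```text
t: 3.15
tool_pos: [0.6069, -0.185, 0.0897]
orientation: [-2.191, -2.242, 0.005]
force: [-0.4, 0.5, -0.5]
opening: 0.0006
t: 3.45
tool_pos: [0.6106, -0.1865, 0.0853]
orientation: [2.191, 2.249, 0.001]
force: [0.0, -0.1, 0.6]
opening: 0.0003
t: 3.65
tool_pos: [0.6102, -0.1863, 0.0817]
orientation: [2.191, 2.25, 0.0]
force: [0.2, 0.3, -0.3]
opening: 0.0005
t: 3.85
tool_pos: [0.6097, -0.1862, 0.078]
orientation: [-2.191, -2.251, 0.0]
force: [-0.3, 0.5, -0.2]
opening: 0.0005
```

```bash
for i in 1 2 3 4; do python3 -m inch '[[[0,0,0.25,0,0,0,1],[0,0,0,0,0,0,1]]]'|grep -E "pos|force"; done
```

```text
tool_pos: [0.6097, -0.1861, 0.0754]
force: [-0.4, 0.4, -0.2]
tool_pos: [0.6097, -0.1861, 0.0729]
force: [-0.2, -0.3, -0.5]
tool_pos: [0.6097, -0.1861, 0.0704]
force: [-0.2, 0.2, 0.0]
tool_pos: [0.6097, -0.1861, 0.0679]
force: [-1.3, -0.3, 0.5]
```

```bash
for i in 1 2 3 4; do python3 -m inch '[[[0,0,0.2,0,0,0,1],[0,0,0,0,0,0,1]]]'|grep -E "pos|force"; done
```

```text
tool_pos: [0.6097, -0.1862, 0.066]
force: [-0.1, -0.2, 0.2]
tool_pos: [0.6097, -0.1861, 0.064]
force: [0.1, -0.1, 0.1]
tool_pos: [0.6097, -0.1862, 0.062]
force: [-0.8, -0.6, 0.2]
tool_pos: [0.6097, -0.1862, 0.06]
force: [0.7, 0.2, 0.6]
```

Run:
```python
from h import *
s=robot.read_state();p=s["tool_pos"];print(p)
S=robot.read_camera("side");T=robot.read_camera("top");print(proj(S,p),proj(T,p))
a=cv2.resize(S["image"][125:200,215:295],None,fx=7,fy=7,interpolation=cv2.INTER_CUBIC)
cv2.imwrite("pics/press.png",a)
```

```text
[ 0.60972804 -0.18615406  0.05997275]
[259.52647162 157.46333881] [330.53105156 180.90718824]
```

View pics/press.png

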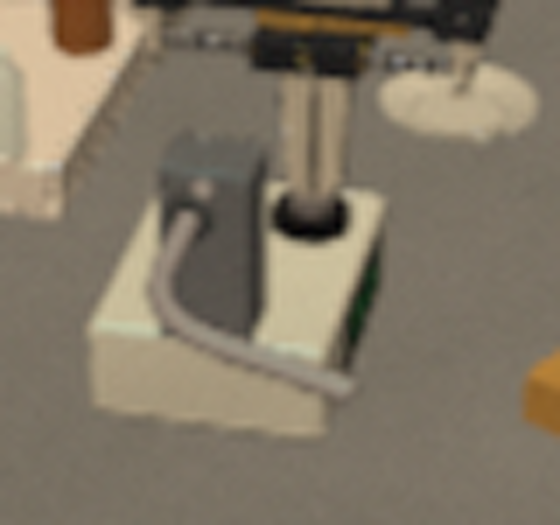

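```bash
for i in 1 2 3 4; do python3 -m inch '[[[0,0,0.15,0,0,0,1],[0,0,0,0,0,0,1]]]'|grep -E "pos|force"; done
```

```text
tool_pos: [0.6098, -0.1862, 0.0586]
force: [-0.8, 0.8, -0.8]
tool_pos: [0.6101, -0.1863, 0.0574]
force: [-0.2, -0.6, 1.2]
tool_pos: [0.6101, -0.1863, 0.0559]
force: [-0.3, 0.3, 2.0]
tool_pos: [0.6101, -0.1863, 0.0544]
force: [-0.5, 0.8, 4.0]
```

```bash
for i in 1 2 3; do python3 -m inch '[[[0,0,0.12,0,0,0,1],[0,0,0,0,0,0,1]]]'|grep -E "pos|force"; done
```

```text
tool_pos: [0.6101, -0.1863, 0.0532]
force: [-0.4, -0.5, 3.9]
tool_pos: [0.6101, -0.1863, 0.0521]
force: [0.1, 0.5, 4.3]
tool_pos: [0.6102, -0.1863, 0.0519]
force: [-3.6, 1.5, 11.7]
```

```bash
python3 -m inch '[[[0,0,0,0,0,0,1],[0,0,-4.25,0,0,0,1],[0,0,-4.25,0,0,0,1],[0,0,-4.25,0,0,0,1],[0,0,-4.25,0,0,0,1]]]'
python3 -m inch '[[[4.75,-1.454,0,0,0,0,-1],[4.75,-1.454,0,0,0,0,-1],[4.75,-1.454,0,0,0,0,-1],[4.75,-1.454,0,0,0,0,-1],[4.75,-1.454,0,0,0,0,-1]]]'
python3 -m inch '[[[4.75,-1.454,0,0,0,0,-1],[4.75,-1.454,0,0,0,0,-1],[4.75,-1.454,0,0,0,0,-1],[4.75,-1.454,0,0,0,0,-1],[4.75,-1.454,0,0,0,0,-1]]]'
python3 -m inch '[[[0,0,0,0,0,-7.9,-1],[0,0,0,0,0,-7.9,-1],[0,0,0,0,0,-7.9,-1],[0,0,0,0,0,-7.9,-1],[0,0,0,0,0,-7.9,-1]]]'
python3 -m inch '[[[0,0,0,0,0,-7.9,-1],[0,0,0,0,0,-7.9,-1],[0,0,0,0,0,-7.9,-1],[0,0,0,0,0,-7.9,-1],[0,0,0,0,0,-7.9,-1]]]'
python3 -m inch '[[[0,0,0,0,0,0,-1],[0,0,0,0,0,0,-1]]]'
cat > m.py <<'E'
import sys
from h import *
from scipy.spatial.transform import Rotation as Ro
s=robot.read_state();R=Ro.from_rotvec(s["orientation"]).as_matrix();p=s["tool_pos"]
print("t",s["t"],"pos",p.round(4),"yaw",np.degrees(np.arctan2(R[1,0],R[0,0])).round(2),"tilt",R[2].round(4),"F",s["force"].round(1),"open",round(s["opening"],4))
if len(sys.argv)>3: print("tool cm",(100*R.T@(np.array(sys.argv[1:4],float)-p)).round(2))
E
python3 m.py .451 .2845 .008
python3 - <<'E'
from h import *
T=robot.read_camera("top");S=robot.read_camera("side");cv2.imwrite("pics/t3.png",T["image"])
a=cv2.resize(T["image"][170:270,100:250],None,fx=4,fy=4,interpolation=cv2.INTER_CUBIC)
cv2.imwrite("pics/t3c.png",a)
h=cv2.cvtColor(T["image"],cv2.COLOR_BGR2HSV)
for (n,c) in(("top",T),("side",S)):
    g=c["image"][174:188,324:338] if n=="top" else 0
    print(np.mean(g))
E
```

```text
t: 7.45
tool_pos: [0.6093, -0.186, 0.2215]
orientation: [-2.19, -2.25, 0.001]
force: [1.0, -0.3, 0.4]
opening: 0.0006
t: 7.95
tool_pos: [0.5296, 0.0508, 0.22]
orientation: [-2.191, -2.25, 0.001]
force: [0.8, 1.1, -0.9]
opening: 0.0357
t: 8.45
tool_pos: [0.4505, 0.2863, 0.2201]
orientation: [-2.191, -2.251, 0.001]
force: [1.2, 0.8, 0.4]
opening: 0.0761
t: 8.95
tool_pos: [0.4514, 0.2846, 0.2199]
orientation: [-1.293, -2.862, 0.002]
force: [0.3, 0.5, 0.0]
opening: 0.0932
t: 9.45
tool_pos: [0.4514, 0.2845, 0.2199]
orientation: [-0.25, -3.131, 0.001]
force: [-0.2, 0.2, -0.4]
opening: 0.0933
t: 9.65
tool_pos: [0.4516, 0.2846, 0.2202]
orientation: [-0.265, -3.13, 0.001]
force: [-0.0, 0.5, 0.2]
opening: 0.093
t 9.65 pos [0.4516 0.2846 0.2202] yaw 170.3 tilt [ 7.e-04 -5.e-04 -1.e+00] F [-0.   0.5  0.2] open 0.093
tool cm [ 4.000e-02 -1.000e-02  2.122e+01]
86.68877551020408
0.0
```

View pics/t3c.png

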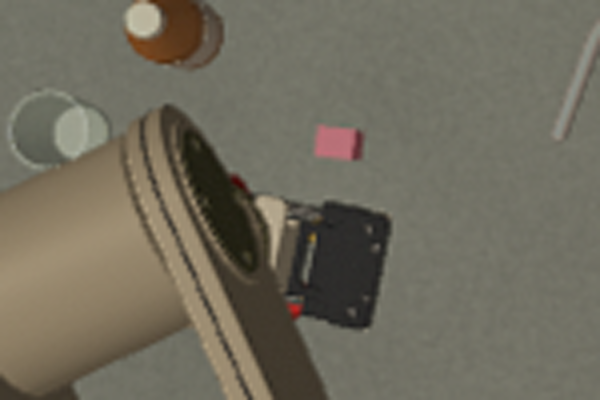

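```bash
python3 -m inch '[[[0.04,0,0,0,0,0.4,-0.2],[0,0,4,0,0,0,-0.2],[0,0,4,0,0,0,-0.2],[0,0,4,0,0,0,-0.2],[0,0,4,0,0,0,-0.2]]]' 30
python3 -m inch '[[[0,0,2.5,0,0,0,-0.2],[0,0,1.5,0,0,0,-0.2],[0,0,1,0,0,0,-0.2],[0,0,0,0,0,0,-0.2]]]'
python3 m.py .451 .2845 .010
```

```text
t: 10.25
tool_pos: [0.4514, 0.2848, 0.0595]
orientation: [0.273, 3.129, 0.001]
force: [1.0, 0.3, 0.2]
opening: 0.0584
t: 10.65
tool_pos: [0.4511, 0.2846, 0.0101]
orientation: [-0.271, -3.129, 0.001]
force: [0.0, -1.2, -0.8]
opening: 0.0557
t 10.65 pos [0.4511 0.2846 0.0101] yaw 170.11 tilt [ 9.e-04 -7.e-04 -1.e+00] F [ 0.  -1.2 -0.8] open 0.0557
tool cm [ 0.   -0.01  0.01]
```

```bash
python3 -m inch '[[[0,0,0,0,0,0,1],[0,0,0,0,0,0,1],[0,0,0,0,0,0,1],[0,0,0,0,0,0,1],[0,0,0,0,0,0,1]]]' 20
python3 -m inch '[[[0,0,0,0,0,0,1],[0,0,0,0,0,0,1],[0,0,-2,0,0,0,1],[0,0,-4,0,0,0,1],[0,0,-4,0,0,0,1]]]'
python3 -m inch '[[[0,0,-4,0,0,0,1],[0,0,-2,0,0,0,1],[0,0,0,0,0,0,1]]]'
python3 m.py
```

```text
t: 11.15
tool_pos: [0.4521, 0.2851, 0.0117]
orientation: [0.27, 3.129, 0.001]
force: [-0.4, -0.8, 6.1]
opening: 0.0297
t: 11.65
tool_pos: [0.4498, 0.284, 0.1102]
orientation: [-0.27, -3.127, 0.003]
force: [0.4, -0.1, -3.3]
opening: 0.0296
t: 11.95
tool_pos: [0.4534, 0.2858, 0.1744]
orientation: [0.269, 3.125, 0.005]
force: [-0.0, 0.3, -2.5]
opening: 0.03
t 11.95 pos [0.4534 0.2858 0.1744] yaw 170.14 tilt [-0.005   0.0038 -1.    ] F [-0.   0.3 -2.5] open 0.03
```

```bash
python3 -m inch '[[[0,0,0,0,0,8.5,1],[0,0,0,0,0,0,1],[0,0,0,0,0,0,1]]]'; python3 m.py .480 .113 .129
```

```text
t: 12.25
tool_pos: [0.4503, 0.2842, 0.1686]
orientation: [-0.495, -3.1, 0.003]
force: [0.9, 0.2, -2.7]
opening: 0.0301
t 12.25 pos [0.4503 0.2842 0.1686] yaw 161.87 tilt [ 0.0023 -0.0023 -1.    ] F [ 0.9  0.2 -2.7] open 0.0301
tool cm [ -8.16 -15.34   3.98]
```

```bash
python3 -m inch '[[[-2.04,-3.83,0,0,0,0,1],[-2.04,-3.83,0,0,0,0,1],[-2.04,-3.83,1,0,0,0.3,1],[-2.04,-3.83,2,0,0,0,1],[0,0,0.9,0,0,0,1]]]';python3 -m inch '[[[0,0,0,0,0,0,1],[0,0,0,0,0,0,1],[0,0,0,0,0,0,1]]]'; python3 m.py .480 .113 .129
python3 - <<'E'
from h import *
T=robot.read_camera("top");S=robot.read_camera("side");cv2.imwrite("pics/t4.png",T["image"]);cv2.imwrite("pics/s4.png",S["image"])
a=cv2.resize(S["image"][135:225,220:300],None,fx=6,fy=6,interpolation=cv2.INTER_CUBIC)
b=cv2.resize(T["image"][150:240,200:260],None,fx=6,fy=6,interpolation=cv2.INTER_CUBIC)[:540]
i=np.hstack([a,b])[:, :800];cv2.imwrite("pics/st4.png",i);print(i.shape)
E
```

```text
t: 12.75
tool_pos: [0.4796, 0.1088, 0.129]
orientation: [-0.51, -3.097, 0.005]
force: [-0.8, 0.5, -2.9]
opening: 0.0298
t: 13.05
tool_pos: [0.4806, 0.1148, 0.1323]
orientation: [0.505, 3.1, 0.001]
force: [0.8, -0.4, -2.6]
opening: 0.03
t 13.05 pos [0.4806 0.1148 0.1323] yaw 161.49 tilt [-6.e-04  6.e-04 -1.e+00] F [ 0.8 -0.4 -2.6] open 0.03
tool cm [-0.   -0.19  0.33]
(540, 800, 3)
```

View pics/st4.png

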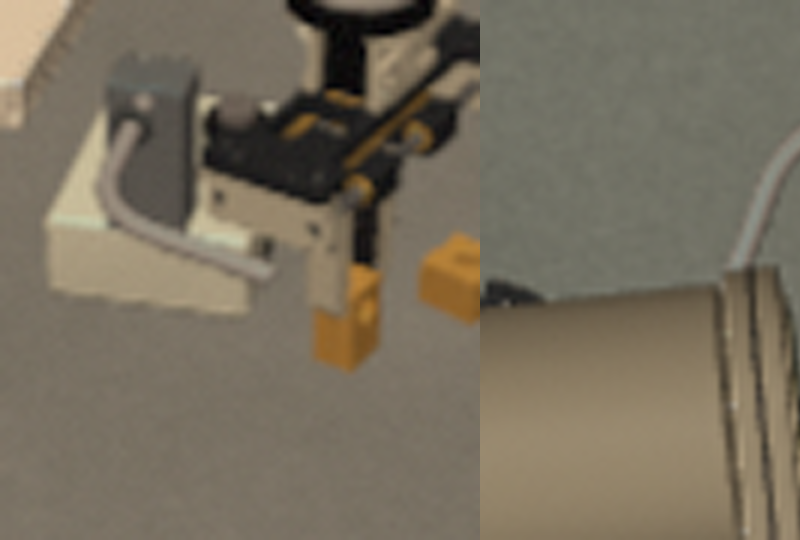

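Run:
```python
from h import *
S=robot.read_camera("side");s=robot.read_state();p=s["tool_pos"];print(p)
img=S["image"];hsv=cv2.cvtColor(img,cv2.COLOR_BGR2HSV);m=cv2.inRange(hsv,(10,120,60),(28,255,255));m[:,290:]=0;m[:175]=0
k,l,st,ce=cv2.connectedComponentsWithStats(m);i=1+np.argmax(st[1:,4]);ys,xs=np.nonzero(l==i)
print(st[i]);j=ys==ys.max();print("lowest",xs[j],ys.max(),"right",xs.max(),ys[xs==xs.max()],"left",xs.min(),ys[xs==xs.min()])
u=np.array([-.948,.317]);v=np.array([.317,.948])
for z in(.10,.11,.12,.13):
  f=lambda a,b,zz:proj(S,[*(p[:2]+a*u+b*v),zz]).round(1)
  print(z,"front",f(.012,.015,z),"right",f(.012,-.015,z),"left",f(-.012,.015,z),"| topright",f(.012,-.015,z+.046),"bore",f(.012,0,z+.032))
print("fingertip inner/outer at TCP z",f(.0075,.015,p[2]),f(.0075,.03,p[2]))
print("rod end",proj(S,[.5276-.0057,.0972+.0019,.15]))
```

```text
[0.4806912  0.11462853 0.13242609]
[198 254  21  20 336]
lowest [208 209] 273 right 218 [258 259 260 261 262 263 264 265 266 267 268] left 198 [261 262 263 264 265]
0.1 front [277.7 202.5] right [282.3 197.8] left [271.2 200. ] | topright [283.  186.2] bore [280.4 192.1]
0.11 front [277.8 200. ] right [282.5 195.3] left [271.3 197.5] | topright [283.1 183.6] bore [280.6 189.5]
0.12 front [277.9 197.5] right [282.6 192.8] left [271.4 195. ] | topright [283.2 181. ] bore [280.7 186.9]
0.13 front [278.1 194.9] right [282.7 190.3] left [271.5 192.5] | topright [283.4 178.4] bore [280.8 184.3]
fingertip inner/outer at TCP z [276.9 193.8] [274.4 196.2]
rod end [265.76762567 181.69095179]
```

Run:
```python
from h import *
S=robot.read_camera("side")
g=cv2.imread("pics/sm.png").astype(int)  # averaged start view
for u in (240,246,250,254,258,260,262,264,266): print(u,"pred",round(float(np.interp(u,[245.9,265.7],[174.6,181.7])),1),[tuple(x)[0] if 0 else int(x.sum()//3) for x in g[168:190,u]])
T=cv2.imread("pics/tm.png").astype(int)
print("top pred",proj(robot.read_camera("top"),[.5276,.0972,.15]))
for v in (184,190,196,200,203,205,206,207,208): print(v,[int(x.sum()//3) for x in T[v,232:256]])
for u in (264,270,276): print(u,[int(x.sum()//3) for x in T[160:178,u]])
```

```text
240 pred 174.6 [103, 130, 141, 135, 115, 128, 147, 151, 150, 149, 149, 148, 147, 146, 146, 146, 145, 122, 110, 112, 112, 112]
246 pred 174.6 [83, 83, 83, 79, 119, 142, 140, 119, 127, 144, 149, 148, 147, 146, 145, 145, 145, 136, 121, 114, 113, 113]
250 pred 176.1 [69, 67, 68, 68, 79, 99, 134, 143, 129, 111, 134, 147, 148, 147, 146, 146, 146, 150, 117, 106, 113, 114]
254 pred 177.5 [182, 181, 181, 180, 180, 179, 179, 158, 145, 139, 115, 135, 149, 149, 149, 148, 147, 147, 143, 120, 110, 113]
258 pred 178.9 [182, 182, 181, 180, 180, 180, 188, 182, 153, 143, 142, 127, 110, 136, 149, 149, 148, 148, 151, 121, 108, 113]
260 pred 179.7 [182, 182, 182, 180, 179, 178, 179, 181, 157, 140, 143, 140, 122, 123, 136, 139, 140, 138, 142, 119, 110, 114]
262 pred 180.4 [181, 181, 177, 163, 147, 132, 116, 102, 98, 99, 135, 147, 138, 110, 96, 100, 103, 108, 112, 113, 115, 113]
264 pred 181.1 [126, 100, 69, 58, 60, 59, 58, 58, 51, 65, 98, 137, 143, 118, 103, 108, 111, 112, 114, 113, 113, 112]
266 pred 181.7 [36, 36, 39, 37, 55, 75, 90, 104, 111, 112, 110, 110, 104, 106, 110, 112, 112, 111, 111, 112, 112, 
[... 742 characters left out ...]
, 109, 108, 107, 108, 108, 108, 109, 107]
206 [109, 107, 106, 107, 107, 106, 105, 106, 108, 112, 111, 113, 112, 110, 110, 110, 109, 108, 108, 109, 109, 109, 108, 107]
207 [107, 106, 107, 107, 107, 109, 109, 108, 107, 108, 108, 110, 109, 109, 109, 111, 111, 109, 108, 110, 109, 108, 107, 108]
208 [108, 108, 110, 110, 109, 111, 110, 106, 104, 107, 108, 108, 108, 108, 107, 108, 108, 107, 108, 109, 111, 111, 110, 109]
264 [108, 110, 108, 106, 108, 110, 106, 124, 133, 123, 94, 103, 109, 108, 108, 108, 106, 107]
270 [106, 105, 105, 106, 107, 107, 106, 126, 133, 119, 110, 108, 108, 109, 109, 109, 110, 108]
276 [107, 107, 104, 104, 108, 108, 105, 126, 133, 120, 109, 110, 108, 107, 108, 109, 108, 109]
```

Run:
```python
from h import *
c=robot.read_camera("top");g=cv2.imread("pics/tm.png").astype(np.float32).mean(2)
def edge(p0,p1,n):
    p0,p1=np.array(p0,float),np.array(p1,float);d=(p1-p0)/np.linalg.norm(p1-p0);nn=np.array([-d[1],d[0]])
    if nn@[-1,-1]<0: nn=-nn   # toward lit side (upper-left)
    o=np.arange(-6,6.01,.1);P=[]
    for s in np.linspace(0,1,n):
        xy=(p0+s*(p1-p0)+o[:,None]*nn).astype(np.float32)
        v=cv2.remap(g,xy[:,:1].copy(),xy[:,1:].copy(),1)[:,0]
        j=np.argmax(np.where(abs(o)<3,v,0));h=(v[j]+np.median(v[-25:]))/2
        k=j+np.argmax(v[j:]<h);P.append(xy[k]-nn*2.015)
    W=np.array([onz(c,*p,.15)[:2] for p in P]);m=np.median(W,0);m=W.mean(0);u=np.linalg.svd(W-m)[2][0]
    return m,u,((W-m)@[-u[1],u[0]]).std()*1e3
m1,u1,r1=edge((280,168.6),(263,168.6),40);m2,u2,r2=edge((248,181),(241,201.5),40)
u1*=np.sign(u1[1]);u2*=-np.sign(u2[0])
k=np.linalg.solve(np.c_[u1,-u2],m2-m1);X=m1+k[0]*u1
a=np.degrees(np.arctan2(*u1[::-1]))-90;b=np.degrees(np.arctan2(*u2[::-1]))-160
print(X,a,b,r1,r2)
for y in(a,b,(a+b)/2):
    q=np.radians(y);R=np.array([[np.cos(q),-np.sin(q)],[np.sin(q),np.cos(q)]]);print(y,"orig",X-R@[0,.142],"tip",X+R@[-.1053,.0383],"end",X+R@[-.0395,.0144])
```

```text
[0.63194602 0.06143885] 1.7596387823367792 1.3364966984237867 0.2403341566416179 0.3409378172105337
1.7596387823367792 orig [ 0.63630636 -0.08049419] tip [0.52551961 0.09648738] end [0.59202247 0.07461915]
1.3364966984237867 orig [ 0.63525805 -0.08052252] tip [0.52578135 0.0972724 ] end [0.59212089 0.07491363]
1.548067740380283 orig [ 0.63578223 -0.08050932] tip [0.52564975 0.09688013] end [0.59207141 0.07476648]
```

```bash
python3 -m inch '[[[0,-0.26,0.39,0,0,0,1],[-1.2,0,0,0,0,0,1],[-1.2,0,0,0,0,0,1],[0,0,0,0,0,0,1],[0,0,0,0,0,0,1]]]'; python3 m.py .5029 .1045 .1285
python3 - <<'E'
from h import *
S=robot.read_camera("side")
cv2.imwrite("pics/s5.png",cv2.resize(S["image"][150:215,230:300],None,fx=8,fy=8,interpolation=cv2.INTER_CUBIC))
E
```

```text
t: 13.85
tool_pos: [0.5027, 0.1031, 0.1277]
orientation: [-0.51, -3.099, 0.0]
force: [1.1, -0.2, -2.0]
opening: 0.03
t 13.85 pos [0.5027 0.1031 0.1277] yaw 161.3 tilt [ 4.e-04 -1.e-04 -1.e+00] F [ 1.1 -0.2 -2. ] open 0.03
tool cm [ 0.03  0.13 -0.08]
```

View pics/s5.png

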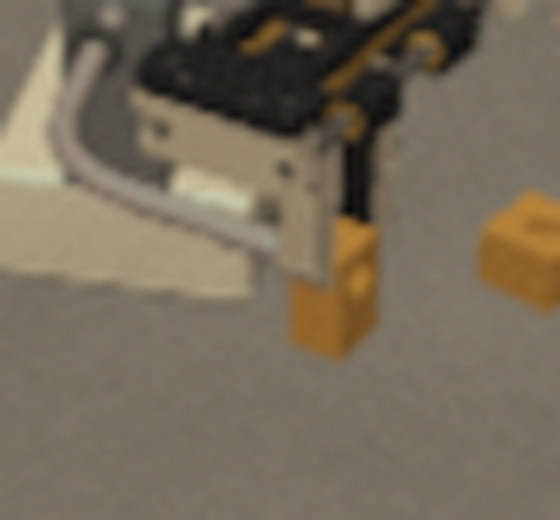

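```bash
python3 -m inch '[[[0,0.12,-0.06,0,0,0,1],[-0.4,0,0,0,0,0,1],[0,0,0,0,0,0,1]]]' |grep -E "pos|force"; for i in 1 2 3; do python3 -m inch '[[[-0.3,0,0,0,0,0,1],[0,0,0,0,0,0,1]]]'|grep -E "pos|force";done; python3 m.py .5256 .0969 .1285
```

```text
tool_pos: [0.5068, 0.1033, 0.1286]
force: [0.4, 0.4, -3.3]
tool_pos: [0.5096, 0.1023, 0.1285]
force: [-0.8, -0.3, -2.4]
tool_pos: [0.5124, 0.1013, 0.1285]
force: [-0.0, -0.1, -2.2]
tool_pos: [0.5153, 0.1003, 0.1285]
force: [0.8, -0.1, -2.2]
t 14.8 pos [0.5153 0.1003 0.1285] yaw 161.34 tilt [-2.e-04  0.e+00 -1.e+00] F [ 0.8 -0.1 -2.2] open 0.0301
tool cm [-1.09  0.01 -0.  ]
```

```bash
for i in 1 2 3 4 5; do python3 -m inch '[[[-0.4,0,0,0,0,0,1],[0,0,0,0,0,0,1]]]'|grep -E "pos|force";done; python3 m.py .5588 .0858 .1285
```

```text
tool_pos: [0.5192, 0.099, 0.1285]
force: [0.4, -0.2, -2.2]
tool_pos: [0.523, 0.0977, 0.1285]
force: [-0.1, 0.1, -2.3]
tool_pos: [0.5267, 0.0965, 0.1285]
force: [0.2, 0.4, -2.9]
tool_pos: [0.5305, 0.0952, 0.1285]
force: [-0.0, -0.0, -3.1]
tool_pos: [0.5343, 0.0939, 0.1285]
force: [-0.0, 0.1, -2.7]
t 15.8 pos [0.5343 0.0939 0.1285] yaw 161.33 tilt [-3.e-04  0.e+00 -1.e+00] F [-0.   0.1 -2.7] open 0.03
tool cm [-2.58  0.02 -0.  ]
```

```bash
for i in 1 2 3; do python3 -m inch '[[[0,0.08,0,0,0,0,1],[0,0,0,0,0,0,1]]]'|grep -E "pos|force";done; echo back; python3 -m inch '[[[0,-0.24,0,0,0,0,1],[0,0,0,0,0,0,1]]]'|grep -E "pos|force"; for i in 1 2 3; do python3 -m inch '[[[0,-0.08,0,0,0,0,1],[0,0,0,0,0,0,1]]]'|grep -E "pos|force";done
```

```text
tool_pos: [0.5341, 0.0949, 0.1284]
force: [-0.5, 0.5, -3.0]
tool_pos: [0.5344, 0.0957, 0.1284]
force: [0.6, 0.3, -2.6]
tool_pos: [0.5347, 0.0964, 0.1285]
force: [0.3, -0.7, -2.6]
back
tool_pos: [0.5339, 0.0939, 0.1285]
force: [0.7, 0.2, -2.5]
tool_pos: [0.5338, 0.0937, 0.1286]
force: [1.3, 3.6, -2.2]
tool_pos: [0.5338, 0.0936, 0.1287]
force: [2.4, 6.0, -3.3]
tool_pos: [0.5338, 0.0934, 0.1288]
force: [2.5, 8.7, -3.4]
```

```bash
python3 -m inch '[[[0,0.42,0,0,0,0,1],[0,0,0,0,0,0,1]]]'|grep -E "pos|force"; for i in 1 2 3 4; do python3 -m inch '[[[0,0,-0.07,0,0,0,1],[0,0,0,0,0,0,1]]]'|grep -E "pos|force";done; echo back; python3 -m inch '[[[0,0,0.28,0,0,0,1],[0,0,0,0,0,0,1]]]'|grep -E "pos|force"; for i in 1 2 3; do python3 -m inch '[[[0,0,0.07,0,0,0,1],[0,0,0,0,0,0,1]]]'|grep -E "pos|force";done
```

```text
tool_pos: [0.5344, 0.0957, 0.1283]
force: [0.9, 0.4, -2.2]
tool_pos: [0.5345, 0.0954, 0.1291]
force: [1.1, 0.1, -2.6]
tool_pos: [0.5345, 0.0956, 0.1299]
force: [-0.7, -0.1, -2.0]
tool_pos: [0.5346, 0.0957, 0.1307]
force: [-0.0, 0.0, -1.4]
tool_pos: [0.5346, 0.0958, 0.1314]
force: [0.0, 0.6, -3.0]
back
tool_pos: [0.5343, 0.0957, 0.128]
force: [-0.2, 0.1, -2.6]
tool_pos: [0.5344, 0.0958, 0.1279]
force: [-0.6, -0.4, -1.4]
tool_pos: [0.5345, 0.0958, 0.1278]
force: [-5.6, 0.2, 4.8]
tool_pos: [0.5345, 0.0958, 0.1276]
force: [-7.6, -1.4, 9.3]
```

```bash
python3 -m inch '[[[0,0,-0.36,0,0,0,1],[0,0,0,0,0,0,1]]]'|grep -E "pos|force"; for i in 1 2 3 4 5 6; do python3 -m inch '[[[-0.45,0,0,0,0,0,1],[0,0,0,0,0,0,1]]]'|grep -E "pos|force";done; python3 m.py
```

```text
tool_pos: [0.5349, 0.0958, 0.1303]
force: [-0.3, 0.4, -2.8]
tool_pos: [0.5391, 0.0941, 0.1296]
force: [-0.0, -0.2, -2.1]
tool_pos: [0.5434, 0.0926, 0.1297]
force: [-0.5, -0.4, -2.1]
tool_pos: [0.5477, 0.0912, 0.1299]
force: [-0.8, 0.2, -2.7]
tool_pos: [0.552, 0.0898, 0.13]
force: [1.0, 0.0, -2.5]
tool_pos: [0.5563, 0.0883, 0.13]
force: [-0.2, -0.3, -2.5]
tool_pos: [0.5605, 0.0869, 0.13]
force: [-0.1, -0.9, -2.8]
t 20.4 pos [0.5605 0.0869 0.13  ] yaw 161.33 tilt [-3.e-04 -0.e+00 -1.e+00] F [-0.1 -0.9 -2.8] open 0.0297
```

```bash
for i in 1 2 3 4; do python3 -m inch '[[[-0.48,0,0,0,0,0,1],[0,0,0,0,0,0,1]]]'|grep -E "pos|force";done; echo P; for i in 1 2 3 ; do python3 -m inch '[[[0,-0.09,0,0,0,0,1],[0,0,0,0,0,0,1]]]'|grep -E "pos|force";done; echo N;  python3 -m inch '[[[0,0.4,0,0,0,0,1],[0,0,0,0,0,0,1]]]'|grep -E "pos|force"; for i in 1 2  ; do python3 -m inch '[[[0,0.07,0,0,0,0,1],[0,0,0,0,0,0,1]]]'|grep -E "pos|force";done
```

```text
tool_pos: [0.5651, 0.0854, 0.13]
force: [-0.7, 0.3, -2.0]
tool_pos: [0.5697, 0.0839, 0.13]
force: [0.1, -1.1, -2.9]
tool_pos: [0.5742, 0.0823, 0.13]
force: [-0.4, -0.1, -2.6]
tool_pos: [0.5788, 0.0808, 0.13]
force: [0.9, 0.0, -2.2]
P
tool_pos: [0.5779, 0.08, 0.1299]
force: [-0.4, 0.6, -2.7]
tool_pos: [0.5776, 0.0792, 0.13]
force: [-0.4, 0.8, -2.5]
tool_pos: [0.5774, 0.0786, 0.13]
force: [0.1, 1.9, -2.6]
N
tool_pos: [0.5787, 0.0824, 0.1299]
force: [0.1, -0.5, -2.3]
tool_pos: [0.5788, 0.0825, 0.1299]
force: [-0.9, -3.7, -2.5]
tool_pos: [0.5788, 0.0825, 0.1299]
force: [-2.1, -5.9, -1.4]
```

```bash
python3 -m inch '[[[0,-0.30,0,0,0,0,1],[0,0,0,0,0,0,1]]]'|grep -E "pos|force"
cat >> m.py <<'E'
print("F tool (x,y,z; weight removed z)",(R.T@(s["force"]-[0,0,-2.5])).round(1))
E
cat > path.py <<'E'
from h import *
D=np.radians
YAW=D(1.3)
def rod(a): # a from bend_end toward column; gauge frame pos
    a=np.asarray(a,float); L=60*D(70)
    b=np.clip(a,0,L)/60; th=D(70)-b           # angle on arc
    x=-60+60*np.cos(th);y=100+60*np.sin(th)
    pre=np.minimum(a,0);post=np.maximum(a-L,0)
    return np.c_[x+pre*.9397,y-pre*.342-post], np.degrees(b)
def pose(a):
    w=np.linspace(-12,12,97);p,h=rod(a+w);return p.mean(0),h.mean()
if __name__=="__main__":
    A=np.arange(-14,110,6.);P=[pose(a) for a in A]
    for a,(p,h),(q,k) in zip(A,P,P[1:]):
        f=-20-h;d=q-p;e=np.array([np.cos(D(f)),np.sin(D(f))]);l=np.array([-e[1],e[0]])
        print(f"a {a+6:.0f} row x {-d@e/10:.3f} y {d@l/10:.3f} turn {k-h:.2f} head {k:.1f}")
E
python3 path.py; python3 m.py
```

```text
tool_pos: [0.5782, 0.0808, 0.1299]
force: [0.3, 0.4, -2.0]
a -8 row x -0.600 y -0.001 turn 0.33 head 0.3
a -2 row x -0.600 y -0.008 turn 1.68 head 2.0
a 4 row x -0.598 y -0.015 turn 3.10 head 5.1
a 10 row x -0.596 y -0.022 turn 4.52 head 9.6
a 16 row x -0.595 y -0.029 turn 5.64 head 15.3
a 22 row x -0.595 y -0.030 turn 5.73 head 21.0
a 28 row x -0.595 y -0.030 turn 5.73 head 26.7
a 34 row x -0.595 y -0.030 turn 5.73 head 32.5
a 40 row x -0.595 y -0.030 turn 5.73 head 38.2
a 46 row x -0.595 y -0.030 turn 5.73 head 43.9
a 52 row x -0.595 y -0.030 turn 5.73 head 49.7
a 58 row x -0.595 y -0.030 turn 5.73 head 55.4
a 64 row x -0.595 y -0.030 turn 5.57 head 61.0
a 70 row x -0.596 y -0.024 turn 4.35 head 65.3
a 76 row x -0.598 y -0.017 turn 2.94 head 68.2
a 82 row x -0.600 y -0.009 turn 1.52 head 69.8
a 88 row x -0.600 y -0.002 turn 0.23 head 70.0
a 94 row x -0.600 y -0.000 turn 0.00 head 70.0
a 100 row x -0.600 y -0.000 turn 0.00 head 70.0
a 106 row x -0.600 y -0.000 turn 0.00 head 70.0
t 22.6 pos [0.5782 0.0808 0.1299] yaw 161.34 tilt [ 0.e+00  6.e-04 -1.e+00] F [ 0.3  0.4 -2. ] open 0.03
F tool (x,y,z; weight removed z) [-0.1  0.5 -0.5]
```

```bash
python3 -m inch '[[[-0.7,0,0,0,0,0.3,1],[0,0,0,0,0,0,1]]]'|grep -E "pos|force";python3 -m inch '[[[-0.6,-0.01,0,0,0,1.7,1],[0,0,0,0,0,0,1]]]'|grep -E "pos|force";python3 -m inch '[[[-0.6,-0.015,0,0,0,3.1,1],[0,0,0,0,0,0,1]]]'|grep -E "pos|force"; python3 m.py
python3 -m inch '[[[-0.6,-0.02,0,0,0,4.5,1],[0,0,0,0,0,0,1]]]'|grep -E "pos|force"; python3 m.py
```

```text
tool_pos: [0.5857, 0.0784, 0.1301]
force: [-0.7, 0.3, -2.4]
tool_pos: [0.5912, 0.0762, 0.13]
force: [-0.4, -0.9, -2.1]
tool_pos: [0.5964, 0.074, 0.1299]
force: [0.2, 0.4, -3.0]
t 23.2 pos [0.5964 0.074  0.1299] yaw 156.17 tilt [-2.e-04  0.e+00 -1.e+00] F [ 0.2  0.4 -3. ] open 0.0298
F tool (x,y,z; weight removed z) [-0.   0.5  0.5]
tool_pos: [0.6016, 0.0714, 0.1299]
force: [-0.3, 0.2, -1.5]
t 23.4 pos [0.6016 0.0714 0.1299] yaw 151.72 tilt [-1.e-04  0.e+00 -1.e+00] F [-0.3  0.2 -1.5] open 0.03
F tool (x,y,z; weight removed z) [ 0.4  0.1 -1. ]
```

```bash
python3 -m inch '[[[-0.595,-0.03,0,0,0,5.65,1],[0,0,0,0,0,0,1]]]' >/dev/null; python3 m.py|grep -E "tool|pos"; python3 -m inch '[[[-0.595,-0.03,0,0,0,5.7,1],[0,0,0,0,0,0,1]]]' >/dev/null; python3 m.py; echo P; for i in 1 2 3;do python3 -m inch '[[[0,-0.06,0,0,0,0,1],[0,0,0,0,0,0,1]]]'>/dev/null; python3 m.py; done;  echo N; python3 -m inch '[[[0,0.24,0,0,0,0,1],[0,0,0,0,0,0,1]]]'>/dev/null; python3 m.py; for i in 1 2;do python3 -m inch '[[[0,0.06,0,0,0,0,1],[0,0,0,0,0,0,1]]]'>/dev/null; python3 m.py; done
```

```text
t 23.6 pos [0.6066 0.0684 0.1299] yaw 146.13 tilt [-0.e+00 -1.e-04 -1.e+00] F [-0.8 -0.3 -1.8] open 0.0295
F tool (x,y,z; weight removed z) [ 0.5 -0.7 -0.7]
t 23.8 pos [0.6113 0.0648 0.1299] yaw 140.5 tilt [-1.e-04  0.e+00 -1.e+00] F [-0.9  0.7 -2.4] open 0.0297
F tool (x,y,z; weight removed z) [ 1.1 -0.1 -0.1]
P
t 24.0 pos [0.6109 0.0648 0.13  ] yaw 140.6 tilt [-1.e-04  7.e-04 -1.e+00] F [ 2.6  1.6 -3.2] open 0.0297
F tool (x,y,z; weight removed z) [-1.   2.9  0.7]
t 24.2 pos [0.6109 0.0648 0.13  ] yaw 140.51 tilt [-3.0e-04  1.6e-03 -1.0e+00] F [ 3.9  3.7 -4.5] open 0.0299
F tool (x,y,z; weight removed z) [-0.7  5.4  2. ]
t 24.4 pos [0.6109 0.0648 0.13  ] yaw 140.52 tilt [-4.0e-04  2.6e-03 -1.0e+00] F [ 7.2  5.7 -5.8] open 0.0294
F tool (x,y,z; weight removed z) [-1.9  8.9  3.3]
N
t 24.6 pos [0.6114 0.0655 0.1299] yaw 140.46 tilt [ 4.e-04 -7.e-04 -1.e+00] F [-0.2  0.3 -2.1] open 0.0299
F tool (x,y,z; weight removed z) [ 0.4  0.1 -0.4]
t 24.8 pos [0.6119 0.0657 0.1299] yaw 140.41 tilt [ 2.e-04 -4.e-04 -1.e+00] F [ 0.1 -0.6 -3.2] open 0.03
F tool (x,y,z; weight removed z) [-0.5 -0.4  0.7]
t 25.0 pos [0.6123 0.0662 0.1299] yaw 140.39 tilt [ 2.e-04 -3.e-04 -1.e+00] F [-0.5 -0.6 -2. ] open 0.0298
F tool (x,y,z; weight removed z) [ 0.  -0.8 -0.5]
```

```bash
python3 -m inch '[[[-0.28,-0.05,0,0,0,0,1],[0,0,0,0,0,0,1]]]' >/dev/null; python3 m.py; for i in 1 2 ; do python3 -m inch '[[[-0.595,-0.03,0,0,0,5.7,1],[0,0,0,0,0,0,1]]]' >/dev/null; python3 m.py;done; echo P; for i in 1 2 3;do python3 -m inch '[[[0,-0.06,0,0,0,0,1],[0,0,0,0,0,0,1]]]'>/dev/null; python3 m.py; done;  echo N; python3 -m inch '[[[0,0.24,0,0,0,0,1],[0,0,0,0,0,0,1]]]'>/dev/null; python3 m.py; for i in 1 2;do python3 -m inch '[[[0,0.06,0,0,0,0,1],[0,0,0,0,0,0,1]]]'>/dev/null; python3 m.py; done
```

```text
t 25.2 pos [0.6145 0.0638 0.13  ] yaw 140.38 tilt [-2.e-04  0.e+00 -1.e+00] F [-0.5 -0.1 -2.8] open 0.0295
F tool (x,y,z; weight removed z) [ 0.3 -0.4  0.3]
t 25.4 pos [0.619  0.0597 0.13  ] yaw 134.57 tilt [-3.e-04  1.e-04 -1.e+00] F [-0.6 -0.6 -3. ] open 0.03
F tool (x,y,z; weight removed z) [ 0.  -0.8  0.5]
t 25.6 pos [0.6228 0.0553 0.1299] yaw 129.0 tilt [-2.e-04  0.e+00 -1.e+00] F [ 0.1 -0.4 -2.5] open 0.0297
F tool (x,y,z; weight removed z) [-0.4 -0.2  0. ]
P
t 25.8 pos [0.622  0.0554 0.1299] yaw 129.16 tilt [ 2.e-04 -1.e-04 -1.e+00] F [-0.8  0.4 -3.4] open 0.0294
F tool (x,y,z; weight removed z) [ 0.8 -0.4  0.9]
t 26.0 pos [0.6216 0.0551 0.13  ] yaw 129.06 tilt [ 1.e-04  1.e-04 -1.e+00] F [ 0.5 -0.2 -2.3] open 0.0297
F tool (x,y,z; weight removed z) [-0.5  0.2 -0.2]
t 26.2 pos [0.6215 0.055  0.13  ] yaw 129.03 tilt [ 0.      0.0011 -1.    ] F [ 2.5  3.4 -4.1] open 0.0297
F tool (x,y,z; weight removed z) [1.1 4.1 1.6]
N
t 26.4 pos [0.6231 0.056  0.1299] yaw 129.0 tilt [-1.e-04 -5.e-04 -1.e+00] F [ 0.1 -0.2 -2.3] open 0.0297
F tool (x,y,z; weight removed z) [-0.2 -0.1 -0.2]
t 26.6 pos [0.6235 0.0563 0.1299] yaw 128.99 tilt [ 0.e+00 -3.e-04 -1.e+00] F [-0.6 -0.4 -2.4] open 0.0296
F tool (x,y,z; weight removed z) [ 0.1 -0.7 -0.1]
t 26.8 pos [0.6239 0.0567 0.1298] yaw 128.99 tilt [ 1.e-04 -4.e-04 -1.e+00] F [-0.6 -0.6 -1.9] open 0.0293
F tool (x,y,z; weight removed z) [-0.1 -0.8 -0.6]
```

```bash
python3 -m inch '[[[-0.04,-0.13,0,0,0,0,1]]]' >/dev/null; for i in 1 2 3; do python3 -m inch '[[[-0.595,-0.03,0,0,0,5.7,1],[0,0,0,0,0,0,1]]]' >/dev/null; python3 m.py;done; echo P; for i in 1 2 3;do python3 -m inch '[[[0,-0.06,0,0,0,0,1],[0,0,0,0,0,0,1]]]'>/dev/null; python3 m.py|grep tool; done;  echo N; python3 -m inch '[[[0,0.26,0,0,0,0,1],[0,0,0,0,0,0,1]]]'>/dev/null; python3 m.py|grep tool; for i in 1 2;do python3 -m inch '[[[0,0.06,0,0,0,0,1],[0,0,0,0,0,0,1]]]'>/dev/null; python3 m.py|grep tool; done
```

```text
t 27.1 pos [0.6271 0.0504 0.13  ] yaw 123.17 tilt [-4.e-04  2.e-04 -1.e+00] F [ 0.3 -0.8 -1.7] open 0.0298
F tool (x,y,z; weight removed z) [-0.9 -0.2 -0.8]
t 27.3 pos [0.6299 0.0453 0.1299] yaw 117.6 tilt [-2.e-04  1.e-04 -1.e+00] F [-1.4  0.4 -2.4] open 0.0297
F tool (x,y,z; weight removed z) [ 1.  -1.  -0.1]
t 27.5 pos [0.6323 0.0401 0.1299] yaw 111.99 tilt [-1.e-04 -0.e+00 -1.e+00] F [-1.  -0.3 -3. ] open 0.0298
F tool (x,y,z; weight removed z) [ 0.1 -1.   0.5]
P
F tool (x,y,z; weight removed z) [ 0.1 -0.3 -0.7]
F tool (x,y,z; weight removed z) [-0.6  0.4  0.3]
F tool (x,y,z; weight removed z) [0.3 4.  2. ]
N
F tool (x,y,z; weight removed z) [ 1.  -0.2 -0.3]
F tool (x,y,z; weight removed z) [0.8 0.3 0.1]
F tool (x,y,z; weight removed z) [-0.2 -1.8 -0.3]
```

```bash
python3 -m inch '[[[0,-0.17,0,0,0,0,1]]]' >/dev/null; python3 -m inch '[[[-0.595,-0.03,0,0,0,5.7,1],[0,0,0,0,0,0,1]]]' >/dev/null; python3 m.py; python3 -m inch '[[[-0.595,-0.03,0,0,0,5.6,1],[0,0,0,0,0,0,1]]]' >/dev/null; python3 m.py; python3 -m inch '[[[-0.6,-0.025,0,0,0,4.3,1],[0,0,0,0,0,0,1]]]' >/dev/null; python3 m.py; python3 -m inch '[[[-0.6,-0.017,0,0,0,3,1],[0,0,0,0,0,0,1]]]' >/dev/null; python3 m.py
```

```text
t 29.0 pos [0.6347 0.0343 0.13  ] yaw 106.06 tilt [-3.e-04  4.e-04 -1.e+00] F [-0.4 -0.5 -1.2] open 0.0298
F tool (x,y,z; weight removed z) [-0.4 -0.5 -1.3]
t 29.2 pos [0.636  0.0286 0.13  ] yaw 100.6 tilt [-2.e-04  2.e-04 -1.e+00] F [ 0.8  0.1 -2.3] open 0.0299
F tool (x,y,z; weight removed z) [-0.   0.8 -0.2]
t 29.4 pos [0.6368 0.0228 0.13  ] yaw 96.41 tilt [-1.e-04  1.e-04 -1.e+00] F [-0.4 -0.2 -2.8] open 0.0298
F tool (x,y,z; weight removed z) [-0.1 -0.5  0.3]
t 29.6 pos [0.6372 0.0169 0.1299] yaw 93.45 tilt [-1.e-04  0.e+00 -1.e+00] F [ 0.7  0.  -1.9] open 0.0295
F tool (x,y,z; weight removed z) [-0.   0.7 -0.6]
```

```bash
python3 -m inch '[[[-0.6,-0.01,0,0,0,1.6,1],[0,0,0,0,0,0,1]]]' >/dev/null; python3 m.py; python3 -m inch '[[[-0.6,0,0,0,0,0.3,1],[0,0,0,0,0,0,1]]]' >/dev/null; python3 m.py;  echo P; for i in 1 2 3;do python3 -m inch '[[[0,-0.08,0,0,0,0,1],[0,0,0,0,0,0,1]]]'>/dev/null; python3 m.py|grep tool; done;  echo N; python3 -m inch '[[[0,0.38,0,0,0,0,1],[0,0,0,0,0,0,1]]]'>/dev/null; python3 m.py|grep tool; for i in 1 2;do python3 -m inch '[[[0,0.06,0,0,0,0,1],[0,0,0,0,0,0,1]]]'>/dev/null; python3 m.py|grep tool; done
```

```text
t 29.8 pos [0.6375 0.0106 0.1299] yaw 91.73 tilt [-2.e-04 -0.e+00 -1.e+00] F [ 0.5  0.3 -1.7] open 0.0298
F tool (x,y,z; weight removed z) [ 0.2  0.5 -0.8]
t 30.0 pos [0.6377 0.0044 0.13  ] yaw 91.4 tilt [-3.e-04  0.e+00 -1.e+00] F [-0.4  0.2 -2.5] open 0.0298
F tool (x,y,z; weight removed z) [ 0.2 -0.4  0. ]
P
F tool (x,y,z; weight removed z) [ 0.4 -0.  -0.6]
F tool (x,y,z; weight removed z) [-0.5  1.   1.2]
F tool (x,y,z; weight removed z) [0.9 4.7 3.1]
N
F tool (x,y,z; weight removed z) [ 0.   0.  -0.1]
F tool (x,y,z; weight removed z) [-0.4 -0.1 -0.8]
F tool (x,y,z; weight removed z) [ 0.5 -0.8  0.1]
```

```bash
python3 -m inch '[[[0,-0.21,0,0,0,0,1],[0,0,0,0,0,0,1]]]' >/dev/null; for i in 1 2 3 4; do python3 -m inch '[[[-0.35,0,0,0,0,0,1],[0,0,0,0,0,0,1]]]' >/dev/null; python3 m.py;done;  for i in 1 2 3;do python3 -m inch '[[[-0.1,0,0,0,0,0,1],[0,0,0,0,0,0,1]]]'>/dev/null; python3 m.py; done
```

```text
t 31.6 pos [0.6383 0.0011 0.13  ] yaw 91.37 tilt [-2.e-04  1.e-04 -1.e+00] F [-0.2 -0.3 -2.1] open 0.0299
F tool (x,y,z; weight removed z) [-0.3 -0.2 -0.4]
t 31.8 pos [ 0.6384 -0.0025  0.13  ] yaw 91.37 tilt [-2.e-04  1.e-04 -1.e+00] F [ 0.8  0.5 -1.9] open 0.0295
F tool (x,y,z; weight removed z) [ 0.4  0.8 -0.6]
t 32.0 pos [ 0.6384 -0.0059  0.1299] yaw 91.37 tilt [-2.e-04  0.e+00 -1.e+00] F [ 0.6 -0.7 -2.7] open 0.0299
F tool (x,y,z; weight removed z) [-0.7  0.6  0.2]
t 32.2 pos [ 0.6385 -0.0094  0.1299] yaw 91.38 tilt [-2.e-04  0.e+00 -1.e+00] F [ 0.6 -0.5 -2. ] open 0.0297
F tool (x,y,z; weight removed z) [-0.5  0.6 -0.5]
t 32.4 pos [ 0.6385 -0.01    0.1299] yaw 91.39 tilt [ 0. -0. -1.] F [-0.9  0.  -2. ] open 0.03
F tool (x,y,z; weight removed z) [ 0.  -0.9 -0.5]
t 32.6 pos [ 0.6385 -0.011   0.1299] yaw 91.39 tilt [ 0. -0. -1.] F [-0.5  0.2 -2.8] open 0.0297
F tool (x,y,z; weight removed z) [ 0.2 -0.5  0.3]
t 32.8 pos [ 0.6386 -0.012   0.13  ] yaw 91.39 tilt [-1.e-04  1.e-04 -1.e+00] F [-0.5 -0.2 -2.1] open 0.0296
F tool (x,y,z; weight removed z) [-0.2 -0.5 -0.4]
```

```bash
for i in 1 2 3 4 5;do python3 -m inch '[[[-0.08,0,0,0,0,0,1],[0,0,0,0,0,0,1]]]'>/dev/null; python3 m.py; done
```

```text
t 33.0 pos [ 0.6386 -0.0128  0.1299] yaw 91.39 tilt [-0.e+00 -1.e-04 -1.e+00] F [ 0.7 -0.3 -2.4] open 0.0298
F tool (x,y,z; weight removed z) [-0.4  0.7 -0.1]
t 33.2 pos [ 0.6386 -0.0136  0.13  ] yaw 91.39 tilt [-1.e-04  1.e-04 -1.e+00] F [-0.1  0.1 -2.9] open 0.0293
F tool (x,y,z; weight removed z) [ 0.1 -0.1  0.4]
t 33.4 pos [ 0.6386 -0.0144  0.1299] yaw 91.39 tilt [-1.e-04 -0.e+00 -1.e+00] F [-0.4  0.2 -2.2] open 0.0295
F tool (x,y,z; weight removed z) [ 0.3 -0.4 -0.3]
t 33.6 pos [ 0.6387 -0.0152  0.1299] yaw 91.39 tilt [-0. -0. -1.] F [ 0.2  0.3 -2.2] open 0.0298
F tool (x,y,z; weight removed z) [ 0.3  0.2 -0.3]
t 33.8 pos [ 0.6387 -0.016   0.1299] yaw 91.39 tilt [-0. -0. -1.] F [-0.  -0.3 -1.6] open 0.03
F tool (x,y,z; weight removed z) [-0.3 -0.  -0.9]
```

```bash
for i in 1 2 3 4 5;do python3 -m inch '[[[-0.08,0,0,0,0,0,1],[0,0,0,0,0,0,1]]]'>/dev/null; python3 m.py; done
```

```text
t 34.0 pos [ 0.6387 -0.0161  0.1299] yaw 91.41 tilt [ 9.e-04 -1.e-04 -1.e+00] F [-1.2  4.2 -2.5] open 0.0299
F tool (x,y,z; weight removed z) [ 4.2 -1.1  0. ]
t 34.2 pos [ 0.6387 -0.0161  0.1299] yaw 91.43 tilt [ 0.0019 -0.     -1.    ] F [ 0.6  6.9 -2.2] open 0.03
F tool (x,y,z; weight removed z) [ 6.8  0.7 -0.3]
t 34.4 pos [ 0.6387 -0.0162  0.1299] yaw 91.45 tilt [ 3.e-03 -1.e-04 -1.e+00] F [ 0.3  9.3 -1.3] open 0.0295
F tool (x,y,z; weight removed z) [ 9.3  0.5 -1.1]
t 34.6 pos [ 0.6387 -0.0162  0.1299] yaw 91.48 tilt [ 4.e-03 -1.e-04 -1.e+00] F [-0.3 12.  -1.1] open 0.0301
F tool (x,y,z; weight removed z) [12.   0.  -1.4]
t 34.8 pos [ 0.6387 -0.0162  0.13  ] yaw 91.5 tilt [ 5.e-03 -1.e-04 -1.e+00] F [-0.4 15.3 -1. ] open 0.0301
F tool (x,y,z; weight removed z) [15.3  0.  -1.4]
```

```bash
python3 -m inch '[[[0.38,0,0,0,0,0,1],[0,0,0,0,0,0,1]]]'>/dev/null; python3 m.py; python3 -m inch '[[[0,0,0.15,0,0,0,1],[0,0,0.06,0,0,0,1],[0,0,0,0,0,0,1]]]' >/dev/null; python3 m.py;python3 - <<'E'
from h import *
S=robot.read_camera("side");T=robot.read_camera("top")
a=cv2.resize(S["image"][130:200,215:285],None,fx=8,fy=8,interpolation=cv2.INTER_CUBIC)
cv2.imwrite("pics/s6.png",a)
E
```

```text
t 35.0 pos [ 0.6387 -0.0161  0.13  ] yaw 91.42 tilt [-7.e-04  0.e+00 -1.e+00] F [ 0.4 -0.2 -2.9] open 0.0295
F tool (x,y,z; weight removed z) [-0.2  0.4  0.4]
t 35.3 pos [ 0.6389 -0.0161  0.128 ] yaw 91.38 tilt [ 3.e-04  5.e-04 -1.e+00] F [ 1.5  3.4 -1.1] open 0.0296
F tool (x,y,z; weight removed z) [ 3.3  1.6 -1.4]
```

View pics/s6.png

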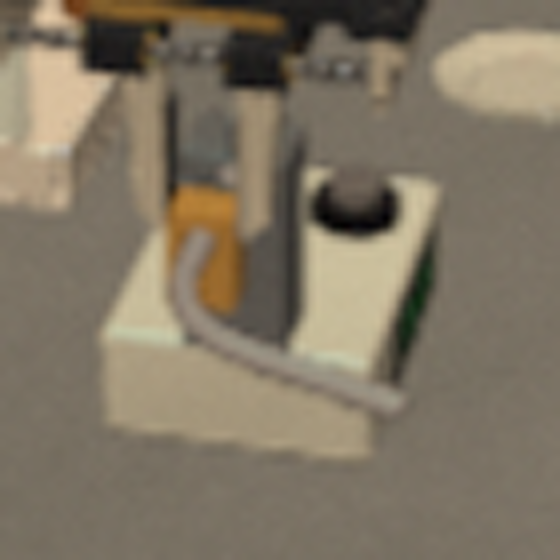

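```bash
python3 -m inch '[[[0,0,0,0,0,0,0.3],[0,0,0,0,0,0,0.25],[0,0,0,0,0,0,0.1],[0,0,0,0,0,0,0],[0,0,0,0,0,0,0]]]' 5; python3 -m inch '[[[0,0,0,0,0,0,0],[0,0,0,0,0,0,0]]]' >/dev/null; python3 m.py; python3 -m inch '[[[0,0,-1,0,0,0,0],[0,0,-2,0,0,0,0],[0,0,-3,0,0,0,0],[0,0,-3,0,0,0,0],[0,0,-3,0,0,0,0]]]'; python3 -m inch '[[[0,0,0,0,0,0,0],[4,0,0,0,0,0,0],[4,0,0,0,0,0,0],[4,0,0,0,0,0,0],[4,0,0,0,0,0,0]]]'
python3 - <<'E'
from h import *
S=robot.read_camera("side");T=robot.read_camera("top")
a=cv2.resize(S["image"][130:200,215:285],None,fx=5,fy=5,interpolation=cv2.INTER_CUBIC)
b=cv2.resize(T["image"][145:215,225:310],None,fx=5,fy=5,interpolation=cv2.INTER_CUBIC)
cv2.imwrite("pics/s7.png",np.hstack([a,b]))
for k,z in((S,.15),(T,.165)):
    h=cv2.inRange(cv2.cvtColor(k["image"],cv2.COLOR_BGR2HSV),(10,120,50),(28,255,255))
    n,l,st,ce=cv2.connectedComponentsWithStats(h)
    for i in range(1,n):
        if 15<st[i,4]<300: print(st[i],ce[i].round(1),onz(k,*ce[i],z).round(3))
E
```

```text
t: 35.9
tool_pos: [0.6387, -0.0163, 0.1279]
orientation: [2.194, 2.248, -0.0]
force: [0.1, -0.4, -0.1]
opening: 0.0461
t 36.1 pos [ 0.6387 -0.0162  0.1278] yaw 91.39 tilt [-1.e-04  0.e+00 -1.e+00] F [-1.3  1.  -0.1] open 0.0468
F tool (x,y,z; weight removed z) [ 1.  -1.3 -2.4]
t: 36.6
tool_pos: [0.6386, -0.0161, 0.2499]
orientation: [2.194, 2.248, 0.001]
force: [0.4, 0.6, -0.2]
opening: 0.0464
t: 37.1
tool_pos: [0.6345, 0.1452, 0.248]
orientation: [2.195, 2.248, 0.0]
force: [0.1, -0.6, -0.6]
opening: 0.0465
[476   0  36  10 277] [497.1   4. ] [-0.718 -2.842  0.15 ]
[454  28   7   8  16] [457.3  30.7] [-0.304 -1.929  0.15 ]
[462  29   9  16  33] [466.9  35.8] [-0.349 -1.821  0.15 ]
[476  31   8  19  37] [478.9  40.6] [-0.406 -1.733  0.15 ]
[501  44  11  12  89] [506.6  47.9] [-0.542 -1.621  0.15 ]
[455  49  16   8  32] [461.9  52.2] [-0.273 -1.465  0.15 ]
[499  88  13  41 295] [507.  112.3] [-0.35  -0.666  0.15 ]
[207 117  28   8 116] [220.8 120.1] [ 0.795 -0.284  0.15 ]
[223 127   8   6  40] [226.2 129.4] [ 0.75  -0.212  0.15 ]
[236 153  10  16 105] [241.3 159.6] [ 0.634 -0.011  0.15 ]
[290 174  15  15 166] [297.  180.8] [0.425 0.069 0.15 ]
[181 233   9   8  56] [185.2 236.5] [0.675 0.41  0.15 ]
[200 281  20   8  56] [209.9 285.3] [0.554 0.559 0.15 ]
[ 45 378  37   6 116] [ 58.6 381.6] [0.756 0.862 0.15 ]
[406 110  17  15 175] [414.2 117.1] [ 0.794 -0.41   0.165]
[275 163   8  11  87] [278.5 167.9] [ 0.635 -0.015  0.165]
[132 168  19  18 196] [142.6 177.1] [0.598 0.386 0.165]
[300 223  17  17 157] [308.4 231. ] [ 0.452 -0.106  0.165]
```

View pics/s7.png

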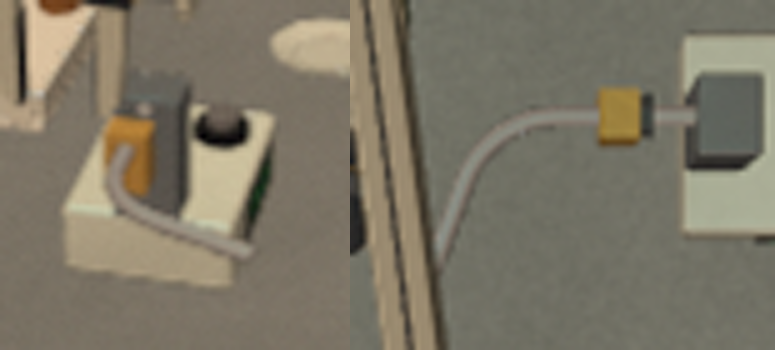

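```bash
python3 -m inch '[[[0,0,0,0,0,0,0],[0,0,0,0,0,0,0],[0,0,0,0,0,0,0]]]'; python3 -c "
from plant import robot
print(robot.close_job())"
```

```text
t: 37.5
tool_pos: [0.6349, 0.1424, 0.2479]
orientation: [2.196, 2.246, -0.0]
force: [0.3, 0.2, -0.1]
opening: 0.0462
the job is handed in; nothing more can be done
None
```

I zeroed the gauge, hung the check weight against the stop collar and handed the job in at 37.5 s. No verdict was reported.

- **Zero button:** I pressed it to its hard stop with the arm empty. The force held at about 4 N over the travel, then jumped to about 12 N at the stop. The last picture shows the button up.
- **Threading and bend:** The weight went onto the free leg without contact. I then slid it round the bend, centring it with light force probes. Sideways contact forces peaked at about 9 N and the push onto the collar at about 15 N, well under the 40 N limit.
- **Release:** I backed off until the force was gone, lowered the weight onto the rod and opened the fingers. The last pictures show it hanging upright, aligned with the rod and with no visible gap to the collar. The gripper was clear.

**Disagreements:**
- **Rod position:** Contact put the rod about 2 mm sideways and 3–4 mm along the free leg from where the top camera had placed it. I corrected for both during the slide.
- **Button height:** The button's top was at about 58 mm, lower than I expected.
- **Side camera:** It read slightly high for both the rod and the weight, by less than a pixel.

**Other objects:** The squat weight's pixels did not change. I did not measure the other objects again at the end, but no unexpected contact showed up in the force readings.

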